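# Let out the drilling cradle one hole and load the long block

## Robot

A 7-joint arm with a two-finger parallel gripper is mounted at the origin on the work surface. World frame = base frame: x ahead of the robot, y to its left, z up, the work surface at z = 0. Lengths are in m, angles in degrees, forces in N, time in s.
With the tool pointing down it reaches from about 0.4 to 0.875 m from the base axis. Payload 4.4 kg.
Tool frame: the origin (TCP) lies between the finger pads; the fingertips stand 17 mm ahead of it and the grasp point (between the pads) lies 2 mm behind it; x points along the fingers, z is the direction in which the jaws open and shut, and the axes are right-handed (so a half turn about x gives the same grasp; the last joint's range is limited). The gripper opens to 85 mm and grips with 20 to 120 N. Pads are 22 mm wide; open, the fingers measure 114 mm over their backs; the gripper's body (76 mm by 85 mm) begins 54 mm behind the grasp point. The pads swing forward as they close: fully open they stand 13 mm farther back than shut.
Start: joints at [-77.395, 36.005, 2.206, 86.941, -1.547, 57.084, -1.146], TCP at [0.183, 0.624, 0.248] pointing down, gripper open.
Joint ranges: [-175.42, 175.42], [-21.48, 121.26], [-71.46, 75.88], [10.55, 141.38], [-63.04, 243.04], [13.31, 113.54], [-168.57, 168.57]. Speed limits (degrees/s): [147.25, 147.25, 180, 180, 180, 180, 180].

## Interface

Orientations are given as [roll, pitch, yaw] about the fixed x, y, z axes, in that order (R = Rz(yaw) Ry(pitch) Rx(roll)).
In Python, from cell import env gives the robot as it stands.
- The arm moves only by the shell command python3 -m handwheel 'ROWS' [FORCE]. ROWS is JSON, one flat list of numbers, 5 for each row, row after row: the shift along the tool's x, y, z scaled (see below), then the turn about the tool's x scaled (see below), then the closure, from 0 (fully open) to 1 (shut). In form: [x, y, z, yaw, gripper, x, y, z, yaw, gripper, ...]. A call has exactly 5 rows; each row is the pose to reach, as a shift and turn from the pose commanded when the call began, along the tool's axes at that moment; what a row does not reach only later rows make up. The controller multiplies each number of a shift by 0.25 m and each number of a turn by 120 degrees. A row lasts 1/8 s, in which the tool goes at most 62.5 mm and 10.7 degrees, less where a joint would pass 70% of its speed; a pose out of reach is approached as far as the arm can. A call with a number of a shift or a turn outside -1 to 1 is refused whole. A call with a gripper value outside its range is refused whole. The fingers move at their own pace and stop on an object; FORCE is the grip in N (left out, the last holds). Time passes only in rows, so rows that repeat a pose let the fingers close, or fill a call up. It gives the time, the measured TCP pose, the force and the opening at its end, in the units of the state.
- env.read_state(): the state, without advancing time (a new reading comes with each control period).
- env.capture(name): name is "scene" or "top"; returns the picture (400x640x3 uint8, blue, green, red); there is no depth.
- env.camera_params(name): a dict with "camera_matrix" (3x3 intrinsics, pixels), "dist_coeffs" ([k1, k2, p1, p2, k3] as OpenCV has them; the pictures are not rectified), "origin" and "attitude" of the camera in the world. Camera axes: x right, y down, z forward; pixel columns grow to the right and rows downward; lengths in m; the calibration is good to about 2 mm. A picture is of the moment at which its call begins. camera_params takes no time and is no camera call.
- env.sign_off(): hands the job in, once; it reports no verdict.
Trained networks look in the newest picture that a camera, given by its name, has taken for a name from the list of things; names that differ only in an ending like _2 or _b are one class to them, and where a whole thing is asked for, a point or a joint stands for the part that bears it (a point fixed in the world has none). Each returns a list of dicts, best first, with "p" (0 to 1); they miss things now and then, are a little off and sometimes report something else, mostly with a low value. They report only what shows in the picture. A call takes as long as a camera call. They do not tell look-alikes from the thing itself.
- env.recognise(target, camera): "rect" ([left, top, width, height] in pixels, round what is visible of it).
The state is a dict: "time": time; "joint_pos": joint angles; "qvel": joint speeds; "joint_efforts": joint torques, N m; "ee_pos": TCP position; "tcp_rot": TCP orientation; "wrist_force": force on the tool from outside, world axes, zero at the start; "wrist_torque": the same for the moment, N m; "opening": finger opening in m.
Only numpy, scipy, OpenCV 4.12 (cv2) and the standard library are available. Lean on these libraries where they do the work, as an engineer would, in place of code of your own. Each camera call takes 0.05 s, during which the arm holds its last target.

## Task

The long pine block does not fit the drilling cradle as it is set. Press in the sprung button on the side of the cradle's square tube and gently draw the tube out, stopping as soon as the button snaps out through the very next hole: never force the tube against the button. Then lay the long block flat on the board between the two jaws and let go, leaving the short offcut, the jar and the screwdriver where they are.

Things in the scene. Friction and masses are not known exactly. Their poses are not given: they have to be found in the camera images.
- cradle: Drilling cradle fixed to the bench. Origin on the bench; 'cradle x, y' below are its axes, z up. A wooden board, 9 mm thick, x -130 to +45 mm, y -145 to +165 mm, carries a square tube along cradle y and two dark steel jaws. Between the jaws, on the -x side of the tube, the board is bare: the block goes there. Nothing on it is taller than 68 mm.
- tube_axis (a point): Fixed point on the tube's axis beside the button: cradle x = 0, y = 20 mm, 50 mm above the bench. The aluminium outer tube is 30 x 30 mm, 35 to 65 mm above the bench, and can be straddled from above here: 26 mm free below it, nothing near its +x side, over 100 mm free on its -x side; the moving jaw starts 40 mm away at +y. A black saddle, 22 mm wide, stands under the tube at y = -40 mm.
- fixed_jaw (a point): Point on the fixed jaw's face, which looks to cradle +y: cradle x = -80 mm, y = -100 mm, 47 mm above the bench. The jaw spans cradle x -115 to +18 mm and is up to 62 mm above the bench.
- moving_jaw (a point): Point on the moving jaw's face, which looks to cradle -y: x = -80 mm, 47 mm above the bench. This jaw, as wide as the fixed one and up to 68 mm above the bench, 15 mm thick, sits on the tube's +y end and moves with it. It faces the fixed jaw.
- sleeve (a joint): How far the outer tube with the moving jaw is drawn out along cradle +y, m; 0 at the start, locked by the button with 1 to 2 mm of play. Jaw gap = 160 mm + this. Free, it slides to 0.075 with 4 to 6 N of drag. Three 16 mm holes in its +x side, hand-drilled, unevenly, 25 to 45 mm apart; the button starts in the one nearest the moving jaw. At the next hole it snaps out and stops the tube dead.
- button (a joint): How far the sprung button is pushed in, m: 0 = fully out, 0.007 = flush with the tube's side, 0.009 to 0.011 = trapped behind the tube's 2 mm wall. Spring 2.5 N when out, 5 N flush. Pinching the tube from above across its sides, one pad over the button, brings it flush; the tube, drawn on with 10 to 18 N, then rides over its domed head within the first 10 mm.
- button_tip (a point): Outermost point of the steel button's domed head, 14 mm across; when out it stands 7 mm proud of the tube's +x side, at cradle x = 22 mm, y = 20 mm, 50 mm above the bench. The button never moves along y: the tube slides past it.
- bed (a point): Where the block's underside goes: point on the board's top (9 mm above the bench) at cradle x = -80 mm, y = -5 mm, about mid-way between the jaws once the tube is one hole out; the true middle follows from the two jaw faces. Axes as the cradle's; the laid block's length runs along y.
- block_center (a point): Centre of the long loose pine block, 176 x 40 x 40 mm, about 0.16 kg, half-way up (20 mm above the bench at the start). Its x axis is its length. It is longer than the other loose piece of wood.
- offcut: Short pine offcut, 105 x 40 x 40 mm, loose, a bystander. Origin under its middle, x along its length.
- jar: Glass jar with a steel lid, 60 mm across, 75 mm tall, loose, a bystander. Origin under its middle.
- screwdriver: Screwdriver lying on the bench, loose, a bystander, x along its length.
Things that resemble listed ones, but are neither listed nor needed, are in the scene too. What is shaped like the part that bears block_center but blue or green is not meant.

How it is judged:
By the outcome, as a careful person would: the job done as asked, in the order asked, and still so for the second after the job is handed in, with the robot touching nothing.
It also fails if it takes over 58 s, if anything falls off the work surface, if the arm or the gripper's body presses on something with over 40 N, if the wrist force passes 120 N, or if a joint passes its speed limit or range.

## Working session

There is one attempt and no reset: what is moved stays moved. The work goes in short steps, Python scripts to look and compute and a shell command to move; the robot and the scene stay as the last step left them, time stands still between calls to the robot, and variables do not carry over. Pictures are saved under pics/ and viewed, and the job is handed in when it is done.

```bash
ls; mkdir -p pics; python3 - <<'E'
from cell import env
import cv2
for n in("scene","top"):
    im=env.capture(n); cv2.imwrite(f"pics/{n}0.png",im)
    p=env.camera_params(n); print(n,p)
    for t in ["cradle","block_center","offcut","jar","screwdriver","button","button_tip","moving_jaw","fixed_jaw","sleeve"]:
        try: print(t,[(d['rect'],round(d['p'],2)) for d in env.recognise(t,n)])
        except Exception as e: print(t,e)
print(env.read_state())
E
```

```text
pics
scene {'camera_matrix': array([[421.977693  ,   0.        , 322.73054366],
       [  0.        , 421.977693  , 194.33688224],
       [  0.        ,   0.        ,   1.        ]]), 'dist_coeffs': array([-0.11428218,  0.        ,  0.        ,  0.        ,  0.        ]), 'origin': array([ 1.38755703, -0.41808765,  0.78563315]), 'attitude': array([-125.01426349,   -0.33489664,   61.15998968])}
cradle [([245.6, 185.1, 118.5, 75.5], 0.83)]
block_center [([431.1, 159.2, 8.8, 36.2], 0.94), ([364.6, 161.3, 40.8, 36.8], 0.83), ([293.7, 155.8, 52.9, 20.3], 0.71), ([342.5, 136.7, 45.8, 20.9], 0.63), ([247.0, 187.3, 117.5, 72.5], 0.25)]
offcut [([180.8, 225.9, 12.0, 38.5], 0.76), ([302.9, 270.1, 13.3, 56.2], 0.36)]
jar [([412.5, 225.7, 17.7, 33.7], 0.76)]
screwdriver [([306.6, 285.6, 9.9, 41.5], 0.76), ([281.9, 190.4, 53.7, 42.9], 0.43)]
button []
button_tip []
moving_jaw [([278.0, 184.6, 56.1, 51.5], 0.58)]
fixed_jaw [([244.1, 183.3, 120.9, 76.1], 0.56)]
sleeve [([280.4, 191.2, 54.3, 42.1], 0.98)]
top {'camera_matrix': array([[400.29192522,   0.        , 323.75701891],
       [  0.        , 
[... 842 characters left out ...]
50.9, 47.0], 0.65)]
{'time': 1.1, 'joint_pos': array([-77.39379947,  36.00426951,   2.20768917,  86.93976148,
        -1.54794004,  57.08540626,  -1.14672466]), 'qvel': array([ 0.05781821, -0.00518281, -0.05504934, -0.0208751 ,  0.02320167,
       -0.05285761,  0.05932248]), 'joint_efforts': array([-3.22693654e-05, -5.63287282e+01,  1.22549996e+00, -1.93790281e+01,
        1.08164112e-02,  1.62399265e-03, -9.90312174e-06]), 'ee_pos': array([0.18325454, 0.62364633, 0.24832328]), 'tcp_rot': array([ 81.8110513 ,  89.99812013, 155.43059011]), 'wrist_force': array([ 0.54897606, -0.7016251 , -0.14433047]), 'wrist_torque': array([0.00903379, 0.01022529, 0.00348087]), 'opening': 0.08544722247359453}
```

View pics/scene0.png

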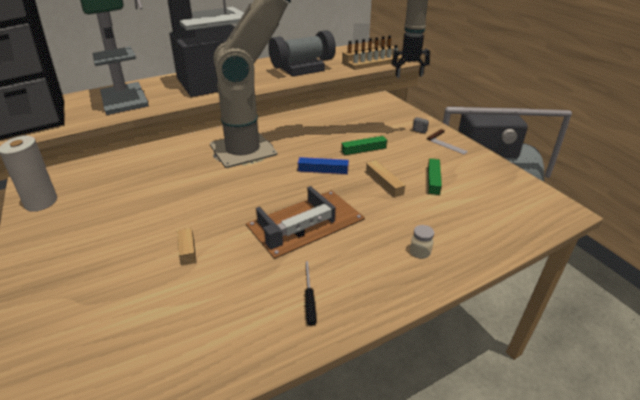

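View pics/top0.png

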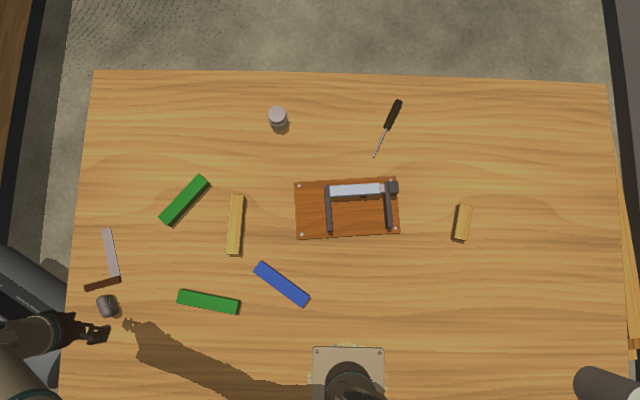

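```bash
python3 - <<'E'
import cv2
im=cv2.imread("pics/top0.png"); cv2.imwrite("pics/topz.png",cv2.resize(im[150:260,280:430],None,fx=5.3,fy=5.3,interpolation=cv2.INTER_CUBIC))
im=cv2.imread("pics/scene0.png"); cv2.imwrite("pics/scenez.png",cv2.resize(im[170:275,235:385],None,fx=5.3,fy=5.3,interpolation=cv2.INTER_CUBIC))
im=cv2.imread("pics/top0.png"); cv2.imwrite("pics/topb.png",cv2.resize(im[165:325,150:320],None,fx=3.7,fy=3.7,interpolation=cv2.INTER_CUBIC))
E
```

```text
(no output)
```

View pics/topz.png

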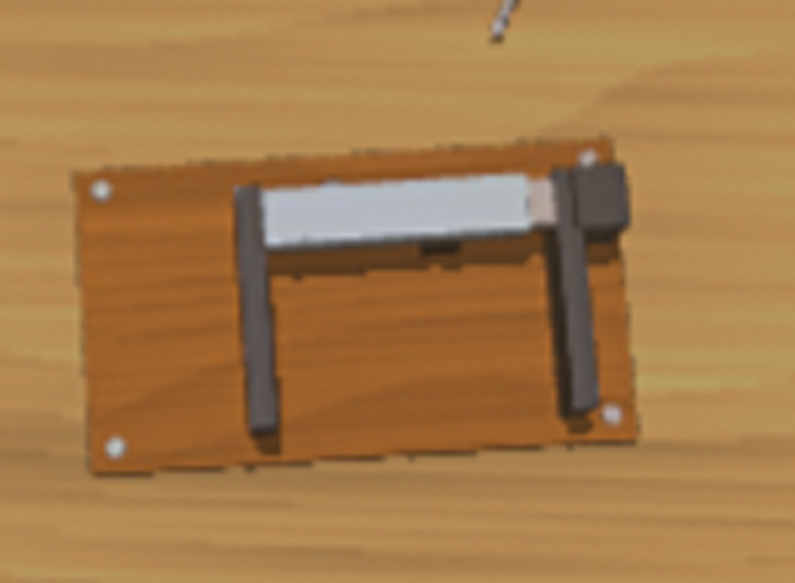

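View pics/scenez.png

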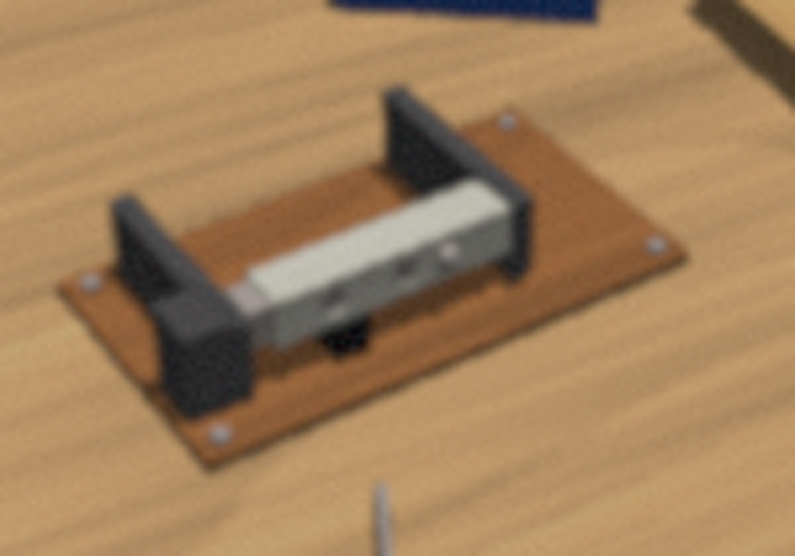

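View pics/topb.png

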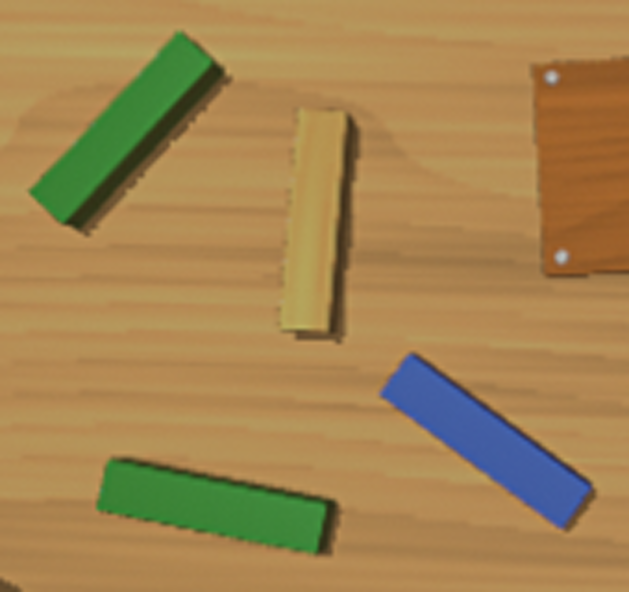

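The pine look-alikes are the long block (top 235,225; scene 385,178) and the short offcut (top 462,223; scene 187,245). The enlarged crop shows the one at 235,225 is pine and clearly longer, so that is the block. The others are blue or green. In the scene crop the button shows at about (320,217), with its free holes to the left.

```bash
cat > h.py <<'E'
import numpy as np, cv2
from cell import env
from scipy.spatial.transform import Rotation as R
from scipy.optimize import least_squares
def cam(n):
    p=env.camera_params(n); Rm=R.from_euler('xyz',p['attitude'],degrees=True).as_matrix()
    return p['camera_matrix'],p['dist_coeffs'],np.array(p['origin']),Rm
def proj(n,P):
    K,D,o,Rm=cam(n); P=np.atleast_2d(P).astype(float)
    r=Rm.T; return cv2.projectPoints(P,cv2.Rodrigues(r)[0],-r@o,K,D)[0][:,0]
def ray(n,uv,z):
    K,D,o,Rm=cam(n); q=cv2.undistortPoints(np.array([[uv]],float),K,D)[0,0]
    d=Rm@np.array([q[0],q[1],1]); return o+d*(z-o[2])/d[2]
def place(p,L): # p=x,y,yaw(deg)
    c,s=np.cos(np.radians(p[2])),np.sin(np.radians(p[2])); L=np.atleast_2d(L)
    return np.c_[p[0]+c*L[:,0]-s*L[:,1],p[1]+s*L[:,0]+c*L[:,1],L[:,2]]
def fit(obs,p0): # obs: {cam:[(local,uv)]}
    f=lambda p:np.concatenate([(proj(n,place(p,[l for l,_ in o]))-np.array([u for _,u in o])).ravel() for n,o in obs.items()])
    r=least_squares(f,p0,loss='soft_l1'); return r.x,f(r.x)
E
python3 - <<'E'
from h import *
Z=lambda X,Y,s,ox,oy:((X+.5)/s-.5+ox,(Y+.5)/s-.5+oy)
t=lambda X,Y:Z(X,Y,5.3,280,150); s=lambda X,Y:Z(X,Y,5.3,235,170)
b={'A':(.045,.165,.009),'B':(.045,-.145,.009),'C':(-.130,-.145,.009),'D':(-.130,.165,.009)}
o={'top':[(b['A'],t(72,172)),(b['B'],t(610,138)),(b['C'],t(636,440)),(b['D'],t(93,473))],
 'scene':[(b['A'],s(687,258)),(b['B'],s(210,470)),(b['C'],s(58,288)),(b['D'],s(510,107))]}
for k in [o,{'top':o['top']},{'scene':o['scene']}]:
    x,r=fit(k,[.45,.1,0]); print('cradle',x,r.round(1))
    if k is o: c=x
tp=proj('scene',place(c,[[.022,.02,.05],[0.015,.06,.065]])); print('button px scene',tp)
tb=lambda X,Y:Z(X,Y,3.7,150,165)
o={'top':[((.088,.02,.04),tb(300,107)),((.088,-.02,.04),tb(350,112)),((-.088,-.02,.04),tb(331,330)),((-.088,.02,.04),tb(281,328))]}
x,r=fit(o,[.42,.35,5]); print('block',x,r.round(1))
im=cv2.imread("pics/scene0.png")
v=im.copy()
for P in place(x,[[a,bb,z] for a in(.088,-.088) for bb in(.02,-.02) for z in (0,.04)]):
    print(proj('scene',P).round(1))
cv2.imwrite("pics/scb.png",cv2.resize(im[140:215,345:445],None,fx=8,fy=8,interpolation=cv2.INTER_CUBIC))
st=env.read_state(); print(R.from_euler('xyz',st['tcp_rot'],degrees=True).as_matrix().round(3))
E
```

```text
cradle [5.54307464e-01 4.87497454e-03 5.39004830e+00] [ 0.  -0.3 -0.1 -0.8  0.6 -0.7 -0.5  0.4  0.7 -0.8 -0.8 -0.6 -0.9 -0.8
  0.3  0.1]
cradle [5.53154323e-01 4.69485839e-03 5.03685529e+00] [ 0.1 -0.3  0.  -0.1  0.5 -0.  -0.7  0.4]
cradle [5.56491472e-01 4.86956601e-03 5.86668156e+00] [ 0.9 -0.7 -0.1  0.1 -0.8 -0.1  0.1  0.3]
button px scene [[320.29642228 219.53975104]
 [330.63416681 209.22592984]]
block [ 0.44842816  0.33675344 -1.76271857] [ 0.1 -0.   0.  -0.6  0.1  0.4 -0.1  0.1]
[[403.1 195.4]]
[[404.5 185.2]]
[[393.  198.6]]
[[394.3 188.3]]
[[373.8 169.9]]
[[374.7 160.1]]
[[364.2 172.5]]
[[364.9 162.7]]
[[-0.    -0.959  0.282]
 [ 0.     0.282  0.959]
 [-1.     0.     0.   ]]
```

View pics/scb.png

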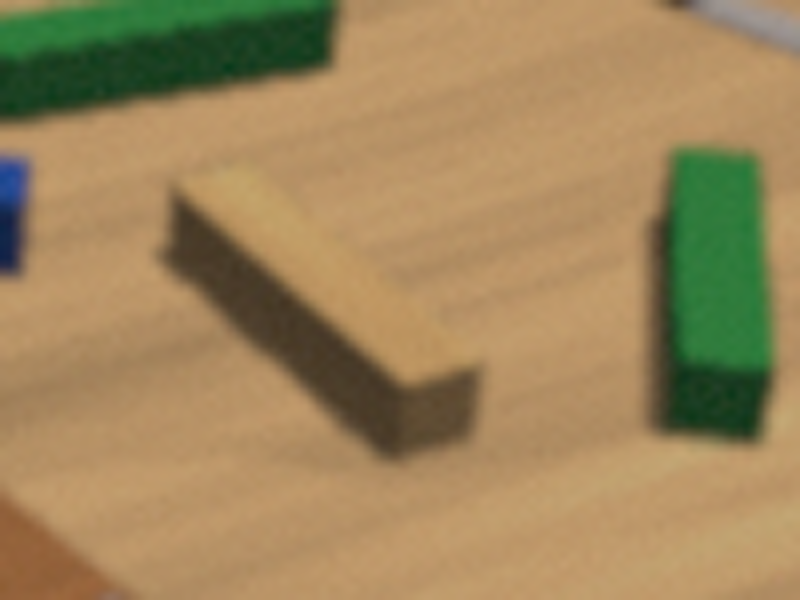

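```bash
cat >> h.py <<'E'
def edgefit(imgs,edges,p0,w=4,it=8,offs=False):
    """edges: {cam:[(P0,P1)]} local; snaps to strongest gradient along the normal"""
    p=np.array(p0,float)
    for k in range(it):
        data=[]
        for n,E in edges.items():
            g=cv2.GaussianBlur(imgs[n],(0,0),.7).astype(np.float32)
            for a,b in E:
                T=np.linspace(.06,.94,25)[:,None]; L=np.array(a)*(1-T)+np.array(b)*T
                uv=proj(n,place(p,L)); d=uv[-1]-uv[0]; nn=np.array([-d[1],d[0]])/np.linalg.norm(d)
                ss=np.arange(-w,w+.01,.25)
                q=uv[:,None]+ss[None,:,None]*nn
                S=cv2.remap(g,q[...,0].astype(np.float32),q[...,1].astype(np.float32),cv2.INTER_LINEAR)
                G=np.abs(np.gradient(S,axis=1)).sum(2)
                m=G.mean(0); G2=G*np.exp(-ss**2/(2*(w/1.5)**2))
                i=G2.argmax(1); ok=G.max(1)>0.3*np.median(G.max(1))
                for l,u,ii,o in zip(L,uv,i,ok):
                    if o: data.append((n,l,u+ss[ii]*nn,nn))
        def f(x):
            r=[]
            for n in edges:
                D=[d for d in data if d[0]==n]
                r.append(((proj(n,place(x,[d[1] for d in D]))-np.array([d[2] for d in D]))*np.array([d[3] for d in D])).sum(1))
            return np.concatenate(r)
        s=least_squares(f,p,loss='soft_l1',f_scale=.5); p=s.x
    r=f(p); return p,np.sqrt(np.median(r**2))
def rect(x0,x1,y0,y1,z): 
    c=[(x0,y0,z),(x1,y0,z),(x1,y1,z),(x0,y1,z)]; return [(c[i],c[(i+1)%4]) for i in range(4)]
E
python3 - <<'E'
from h import *
im={n:cv2.imread(f"pics/{n}0.png") for n in('top','scene')}
B=rect(-.13,.045,-.145,.165,.009)
for cs in (('top','scene'),('top',),('scene',)):
    print(cs,edgefit(im,{c:B for c in cs},[.5543,.0049,5.39]))
Bk=rect(-.088,.088,-.02,.02,.04)
for cs in (('top','scene'),('top',),('scene',)):
    print('blk',cs,edgefit(im,{c:Bk for c in cs},[.4484,.3368,-1.76]))
E
```

```text
('top', 'scene') (array([5.54008788e-01, 4.05663911e-03, 5.37094002e+00]), np.float64(0.4842258413823782))
('top',) (array([5.52953137e-01, 4.47291172e-03, 5.12535386e+00]), np.float64(0.25696133836330526))
('scene',) (array([5.58909217e-01, 4.01493337e-03, 5.61074420e+00]), np.float64(0.44217492160573135))
blk ('top', 'scene') (array([ 0.44811465,  0.33858815, -1.73111839]), np.float64(0.2637549539056227))
blk ('top',) (array([ 0.44767858,  0.3381967 , -1.94235915]), np.float64(0.26951594977185317))
blk ('scene',) (array([ 0.44871214,  0.33981318, -1.43810441]), np.float64(0.23345691844122746))
```

```bash
python3 - <<'E'
from h import *
im=cv2.imread("pics/scene0.png")
p=np.array([.5535,.0042,5.3])
for nm,z in (('h0',(450,250)),('h1',(405,268)),('h2',(335,300))):
    uv=np.array([(z[0]+.5)/5.3-.5+235,(z[1]+.5)/5.3-.5+170])
    o=cam('scene')[2]; d=ray('scene',uv,.0)-o
    c,s=np.cos(np.radians(p[2])),np.sin(np.radians(p[2])); Rc=np.array([[c,s,0],[-s,c,0],[0,0,1]])
    ol=Rc@(o-[p[0],p[1],0]); dl=Rc@d; t=(.015-ol[0])/dl[0]; print(nm,(ol+t*dl).round(4))
cv2.imwrite("pics/sz2.png",cv2.resize(im[195:240,280:340],None,fx=13,fy=13,interpolation=cv2.INTER_CUBIC))
def T(y,st=env.read_state()):pass
st=env.read_state(); M=R.from_euler('xyz',st['tcp_rot'],degrees=True).as_matrix()
g=place(p,[[0,.02,.16]])[0]; print(g,(M.T@(g-st['ee_pos'])/.25).round(3))
E
```

```text
h0 [0.015  0.0232 0.0537]
h1 [ 0.015  -0.0052  0.054 ]
h2 [ 0.015  -0.0483  0.0519]
[0.55165259 0.02411449 0.16      ] [ 0.353 -2.09  -1.885]
```

View pics/sz2.png

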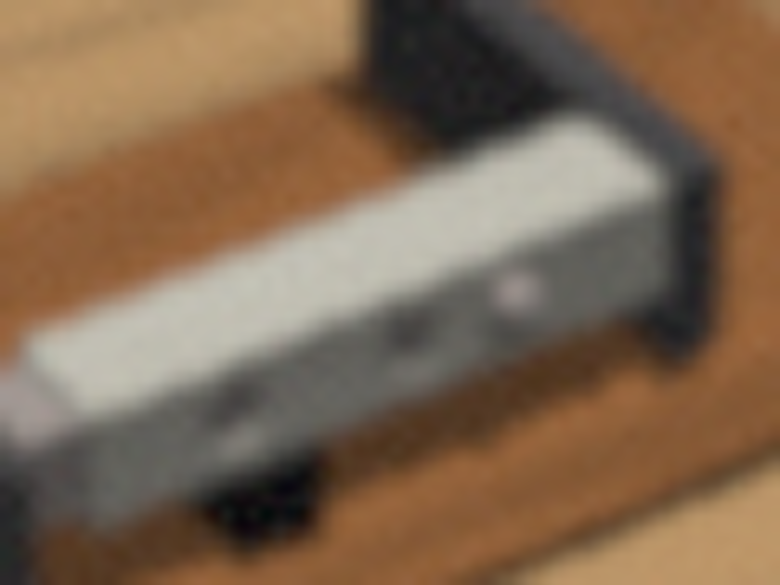

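The crop shows the button at about (320,217) and the next hole at about (311,221). That puts the next hole roughly 26–30 mm along. Moving over the tube now.

```bash
cat > st.py <<'E'
import sys
from h import *
p=np.array([.5535,.0042,5.3]) if len(sys.argv)<8 else None
def go(goal,yaw):
    st=env.read_state(); M=R.from_euler('xyz',st['tcp_rot'],degrees=True).as_matrix()
    z=M[:,2]; cur=np.degrees(np.arctan2(z[1],z[0])); dy=(cur-yaw+180)%360-180
    print('t',round(st['time'],2),'pos',st['ee_pos'].round(4),'zyaw',cur.round(2),'down',M[:,0].round(3),'F',st['wrist_force'].round(1),'open',round(st['opening'],4))
    print('units',(M.T@(np.array(goal)-st['ee_pos'])/.25).round(4),'turn',round(dy/120,4),'j',st['joint_pos'].round(0))
if __name__=='__main__':
    a=[float(v) for v in sys.argv[1:]]
    if len(a)==4: go(a[:3],a[3])
E
python3 -m handwheel '[0,-0.16,-0.144,0.03,0, 0,-0.32,-0.288,0.07,0, 0,-0.48,-0.432,0.11,0, 0,-0.64,-0.576,0.15,0, 0,-0.8,-0.72,0.19,0]' && python3 st.py .5517 .0241 .16 5.3
```

```text
time: 1.72
ee_pos: [0.3253, 0.3932, 0.2486]
tcp_rot: [0.2, 89.9, 50.8]
wrist_force: [1.6, 0.6, -0.4]
opening: 0.0854
t 1.73 pos [0.3253 0.3932 0.2486] zyaw 50.67 down [ 0.001  0.001 -1.   ] F [ 1.6  0.6 -0.4] open 0.0854
units [ 0.3539 -1.6362 -0.5683] turn 0.3781 j [-60.  25.   9. 109.  -5.  46.   2.]
```

```bash
python3 -m handwheel '[0,-0.2,-0.07,0.05,0, 0,-0.4,-0.14,0.1,0, 0.05,-0.6,-0.21,0.15,0, 0.08,-0.8,-0.28,0.2,0, 0.1,-0.99,-0.34,0.25,0]' && python3 st.py .5517 .0241 .13 5.3
```

```text
time: 2.35
ee_pos: [0.4633, 0.1707, 0.2232]
tcp_rot: [9.5, 90.0, 30.1]
wrist_force: [0.6, -0.3, 0.3]
opening: 0.0854
t 2.35 pos [0.4633 0.1707 0.2232] zyaw 20.61 down [ 0.  0. -1.] F [ 0.6 -0.3  0.3] open 0.0854
units [ 0.373  -0.6735  0.1241] turn 0.1276 j [-36.  26.  18. 113. -12.  42.   9.]
```

```bash
python3 -m handwheel '[0.04,-0.17,0.03,0.03,0, 0.1,-0.34,0.06,0.06,0, 0.18,-0.5,0.09,0.1,0, 0.28,-0.673,0.124,0.1276,0, 0.28,-0.673,0.124,0.1276,0]' && python3 st.py .5517 .0241 .045 5.3
python3 - <<'E'
from h import *
for n in('top','scene'):
    im=env.capture(n); cv2.imwrite(f"pics/{n}1.png",im)
a=cv2.resize(cv2.imread("pics/top1.png")[150:260,280:430],None,fx=4,fy=4,interpolation=cv2.INTER_CUBIC)
a2=cv2.imread("pics/scene1.png")[150:260,235:385]; a2=cv2.resize(a2,None,fx=4,fy=4,interpolation=cv2.INTER_CUBIC)
cv2.imwrite("pics/c1.png",cv2.resize(np.hstack([a,a2]),None,fx=.66,fy=.66))
cv2.imwrite("pics/s1.png",a2)
E
```

```text
time: 2.98
ee_pos: [0.5518, 0.0218, 0.1518]
tcp_rot: [-120.2, 89.8, -115.0]
wrist_force: [-1.4, 0.2, 0.0]
opening: 0.085
t 2.98 pos [0.5518 0.0218 0.1518] zyaw 5.16 down [-0.001 -0.003 -1.   ] F [-1.4  0.2  0. ] open 0.085
units [0.4274 0.0103 0.001 ] turn -0.0012 j [-17.  37.  18. 108. -18.  38.  17.]
```

View pics/c1.png

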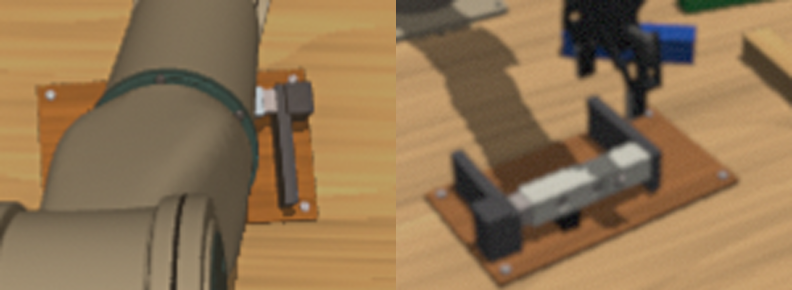

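View pics/s1.png

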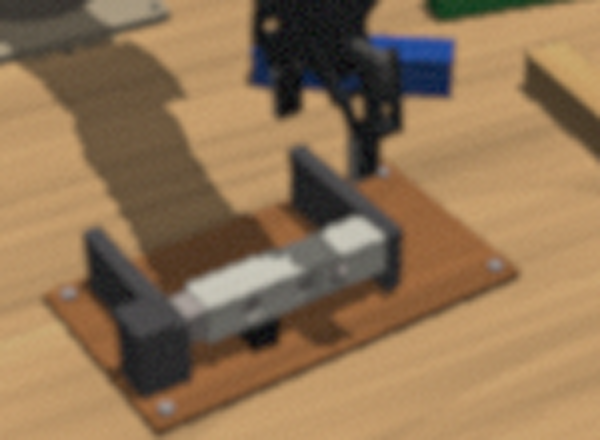

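```bash
python3 -m handwheel '[0.1,0.0,0,0,0, 0.2,0,0,0,0, 0.3,0,0,0,0, 0.4,0,0,0,0, 0.43,0,0,0,0]' && python3 st.py .5517 .0241 .045 5.3
python3 - <<'E'
from h import *
im=env.capture("scene")
cv2.imwrite("pics/s2.png",cv2.resize(im[170:260,255:365],None,fx=6,fy=6,interpolation=cv2.INTER_CUBIC))
E
```

```text
time: 3.7
ee_pos: [0.5504, 0.028, 0.0453]
tcp_rot: [139.3, 89.9, 145.0]
wrist_force: [0.1, -0.0, -0.2]
opening: 0.0853
t 3.7 pos [0.5504 0.028  0.0453] zyaw 5.66 down [-0.002  0.001 -1.   ] F [ 0.1 -0.  -0.2] open 0.0853
units [ 0.0011 -0.0161  0.0036] turn 0.003 j [-14.  46.  13. 111. -22.  25.  21.]
```

View pics/s2.png

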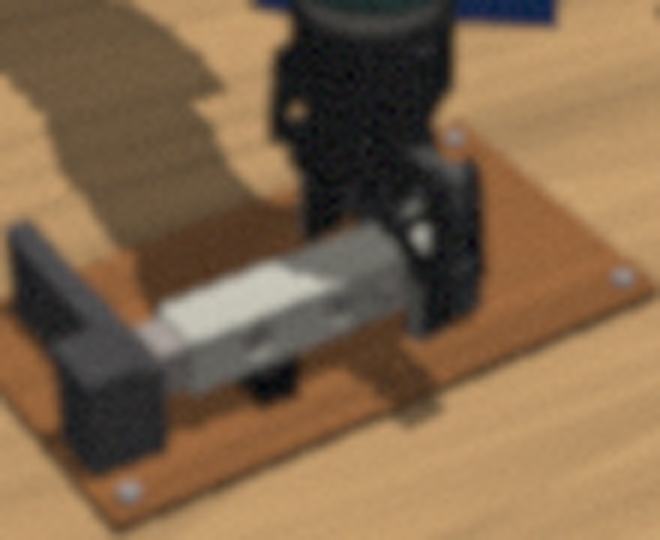

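```bash
python3 -m handwheel '[0,-0.012,0.003,0,0, 0,-0.016,0.0036,0.003,0, 0,-0.016,0.0036,0.003,0, 0,-0.016,0.0036,0.003,0.4, 0,-0.016,0.0036,0.003,0.45]' 50 && python3 st.py .5517 .0241 .045 5.3
python3 - <<'E'
from h import *
im=env.capture("scene")
cv2.imwrite("pics/s3.png",cv2.resize(im[170:260,255:365],None,fx=6,fy=6,interpolation=cv2.INTER_CUBIC))
E
```

```text
time: 4.38
ee_pos: [0.5526, 0.0223, 0.0459]
tcp_rot: [44.9, 90.0, 50.0]
wrist_force: [-0.6, -0.5, -0.7]
opening: 0.0516
t 4.38 pos [0.5526 0.0223 0.0459] zyaw 5.15 down [ 0.  0. -1.] F [-0.6 -0.5 -0.7] open 0.0516
units [ 0.0037  0.0077 -0.003 ] turn -0.0012 j [-13.  46.  13. 111. -22.  25.  21.]
```

View pics/s3.png

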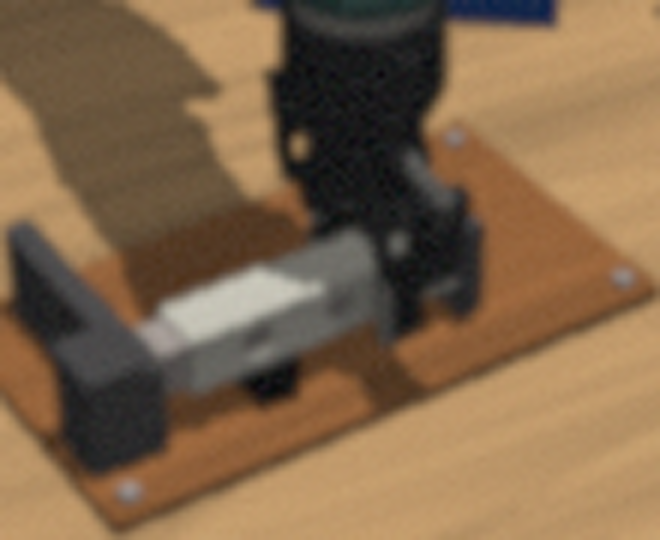

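```bash
python3 -m handwheel '[0,0.005,0,0,0.5, 0,0.005,0,0,0.55, 0,0.005,0,0,0.65, 0,0.005,0,0,1, 0,0.005,0,0,1]' 50 && python3 st.py .5517 .0241 .045 5.3
python3 - <<'E'
from h import *
im=env.capture("scene")
cv2.imwrite("pics/s4.png",cv2.resize(im[170:260,255:365],None,fx=6,fy=6,interpolation=cv2.INTER_CUBIC))
E
```

```text
time: 5.05
ee_pos: [0.5517, 0.0235, 0.0462]
tcp_rot: [160.8, 89.9, 165.9]
wrist_force: [-2.5, 0.5, 6.7]
opening: 0.0294
t 5.05 pos [0.5517 0.0235 0.0462] zyaw 5.17 down [-0.002  0.    -1.   ] F [-2.5  0.5  6.7] open 0.0294
units [0.0049 0.0024 0.0003] turn -0.0011 j [-13.  46.  13. 111. -22.  25.  21.]
```

View pics/s4.png

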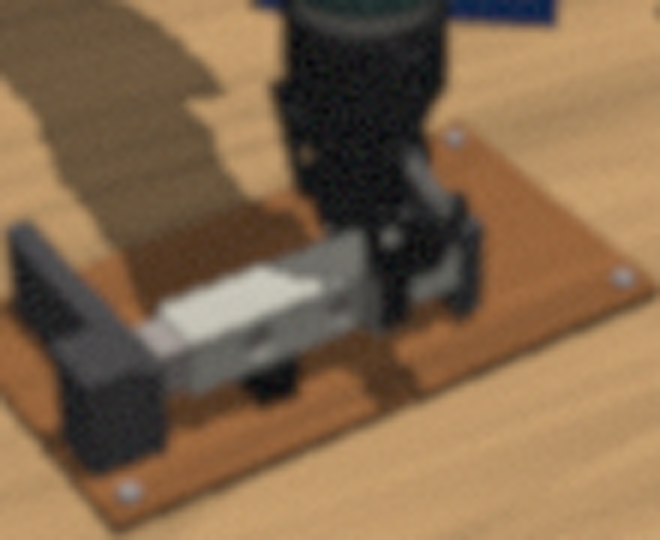

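```bash
python3 -m handwheel '[0,0.008,0,0,1, 0,0.016,0,0,1, 0,0.024,0,0,1, 0,0.032,0,0,1, 0,0.04,0,0,1]' && python3 st.py .5517 .0241 .045 5.3
```

```text
time: 5.72
ee_pos: [0.5512, 0.0284, 0.0463]
tcp_rot: [-96.3, 89.7, -91.3]
wrist_force: [-1.3, -12.3, 4.8]
opening: 0.0295
t 5.72 pos [0.5512 0.0284 0.0463] zyaw 5.03 down [-0.    -0.006 -1.   ] F [ -1.3 -12.3   4.8] open 0.0295
units [ 0.0051 -0.0172  0.0004] turn -0.0022 j [-15.  46.  13. 111. -22.  25.  20.]
```

```bash
python3 -m handwheel '[0,0.005,0,0,1, 0,0.01,0,0,1, 0,0.015,0,0,1, 0,0.02,0,0,1, 0,0.02,0,0,1]' && python3 st.py .5517 .0241 .045 5.3
python3 - <<'E'
from h import *
im=env.capture("scene")
cv2.imwrite("pics/s5.png",cv2.resize(im[170:260,255:365],None,fx=6,fy=6,interpolation=cv2.INTER_CUBIC))
E
```

```text
time: 6.35
ee_pos: [0.5507, 0.0343, 0.0463]
tcp_rot: [-102.2, 89.8, -97.1]
wrist_force: [-1.4, -8.1, 5.1]
opening: 0.0292
t 6.35 pos [0.5507 0.0343 0.0463] zyaw 5.05 down [-0.001 -0.004 -1.   ] F [-1.4 -8.1  5.1] open 0.0292
units [ 0.0052 -0.0412  0.0005] turn -0.0021 j [-15.  46.  13. 111. -22.  25.  20.]
```

View pics/s5.png

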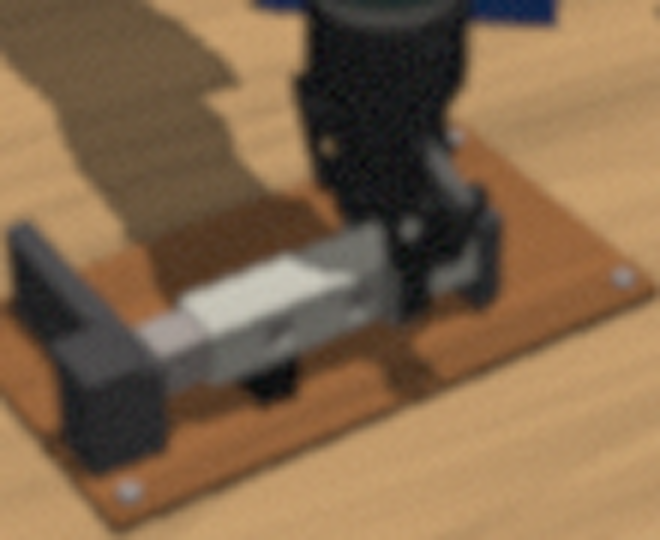

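```bash
python3 -m handwheel '[0,0.004,0,0,1, 0,0.008,0,0,1, 0,0.012,0,0,1, 0,0.016,0,0,1, 0,0.02,0,0,1]' 30 && python3 st.py .5517 .0241 .045 5.3
```

```text
time: 7.02
ee_pos: [0.5502, 0.0392, 0.0462]
tcp_rot: [-101.5, 89.7, -96.4]
wrist_force: [-1.5, -8.6, 5.0]
opening: 0.0293
t 7.03 pos [0.5502 0.0392 0.0462] zyaw 5.05 down [-0.    -0.004 -1.   ] F [-1.5 -8.6  5. ] open 0.0293
units [ 0.0053 -0.0606  0.0005] turn -0.0021 j [-16.  46.  13. 111. -22.  25.  19.]
```

```bash
python3 -m handwheel '[0,0.004,0,0,1, 0,0.008,0,0,1, 0,0.012,0,0,1, 0,0.016,0,0,1, 0,0.016,0,0,1]' && python3 st.py .5517 .0241 .045 5.3
```

```text
time: 7.65
ee_pos: [0.5495, 0.0465, 0.0462]
tcp_rot: [-169.0, 89.9, -163.9]
wrist_force: [-2.1, 1.7, 6.0]
opening: 0.0294
t 7.65 pos [0.5495 0.0465 0.0462] zyaw 5.14 down [-0.002 -0.    -1.   ] F [-2.1  1.7  6. ] open 0.0294
units [ 0.0049 -0.0902  0.0006] turn -0.0014 j [-16.  46.  13. 111. -23.  25.  19.]
```

```bash
python3 -m handwheel '[0,0.002,0,0,1, 0,0.004,0,0,1, 0,0.006,0,0,1, 0,0.008,0,0,1, 0,0.008,0,0,1]' && python3 st.py .5517 .0241 .045 5.3
```

```text
time: 8.28
ee_pos: [0.5494, 0.0481, 0.0463]
tcp_rot: [-145.5, 89.9, -140.4]
wrist_force: [-1.6, -2.7, 6.3]
opening: 0.0295
t 8.28 pos [0.5494 0.0481 0.0463] zyaw 5.14 down [-0.001 -0.001 -1.   ] F [-1.6 -2.7  6.3] open 0.0295
units [ 0.0051 -0.0965  0.0007] turn -0.0013 j [-16.  46.  13. 111. -23.  25.  19.]
```

```bash
python3 - <<'E'
from h import *
im=env.capture("scene")
cv2.imwrite("pics/s6.png",cv2.resize(im[185:240,270:350],None,fx=9.5,fy=9.5,interpolation=cv2.INTER_CUBIC))
E
```

```text
(no output)
```

View pics/s6.png

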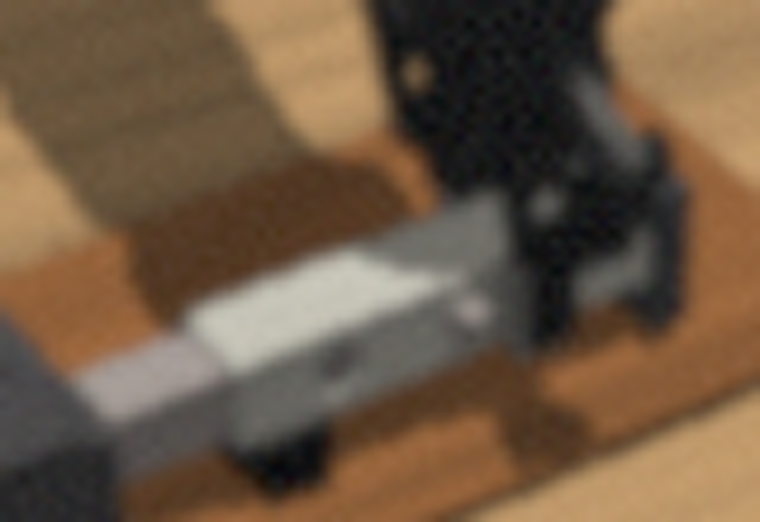

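The button spot is back at (319.7,217.4), the same pixel as when it was fully out at the start. It has snapped out through the next hole after about 24.6 mm of travel, so I'm stopping and releasing.

```bash
python3 -m handwheel '[0,0,0,0,0.5, 0,0,0,0,0.2, 0,0,0,0,0, -0.05,0,0,0,0, -0.15,0,0,0,0]' && python3 st.py .448 .3385 .12 88.25
```

```text
time: 8.95
ee_pos: [0.5495, 0.0493, 0.0835]
tcp_rot: [178.8, 89.9, -176.1]
wrist_force: [-0.3, 0.6, -0.1]
opening: 0.0855
t 8.95 pos [0.5495 0.0493 0.0835] zyaw 5.15 down [-0.002 -0.    -1.   ] F [-0.3  0.6 -0.1] open 0.0855
units [-0.1452  1.1885 -0.3009] turn -0.6925 j [-18.  43.  15. 111. -21.  30.  17.]
```

```bash
python3 -m handwheel '[-0.2,0,0,-0.05,0, -0.3,0.18,-0.05,-0.13,0, -0.3,0.38,-0.1,-0.21,0, -0.3,0.58,-0.15,-0.29,0, -0.3,0.78,-0.2,-0.37,0]' && python3 st.py .448 .3385 .10 88.25
python3 - <<'E'
from h import *
for n in('top','scene'):
    im=env.capture(n); cv2.imwrite(f"pics/{n}2.png",im)
E
```

```text
time: 9.57
ee_pos: [0.4824, 0.2405, 0.1594]
tcp_rot: [-32.4, 89.9, 17.5]
wrist_force: [0.8, -0.4, -0.4]
opening: 0.0858
t 9.57 pos [0.4824 0.2405 0.1594] zyaw 49.85 down [ 0.001  0.    -1.   ] F [ 0.8 -0.4 -0.4] open 0.0858
units [0.2377 0.3583 0.2105] turn -0.32 j [-35.  34.   8. 110.  -8.  36.  28.]
```

View pics/top2.png

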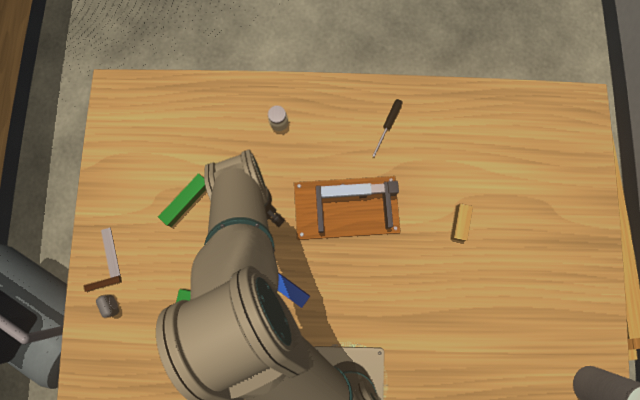

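View pics/scene2.png

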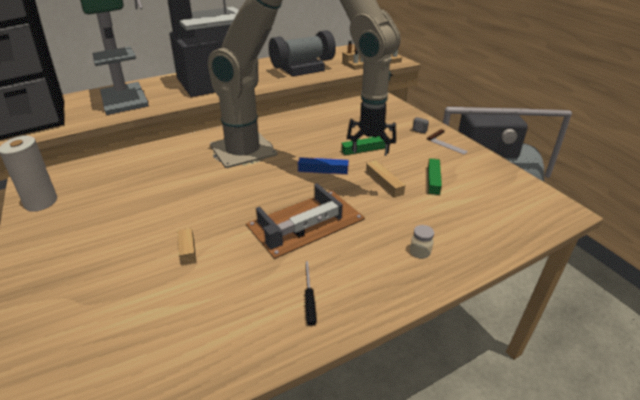

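```bash
python3 - <<'E'
from h import *
p=[.5535,.0042,5.3]; s=.0247
im={n:cv2.imread(f"pics/{n}2.png") for n in('top','scene')}
B=rect(-.13,.045,-.145,.165,.009)
for cs in (('top','scene'),('top',),('scene',)): print(cs,edgefit(im,{c:B for c in cs},p,w=3))
for n,(x0,y0,x1,y1) in {'top':(285,165,410,250),'scene':(240,175,370,260)}.items():
    k=6; v=cv2.resize(im[n][y0:y1,x0:x1],None,fx=k,fy=k,interpolation=cv2.INTER_CUBIC)
    L=[((-.115,-.1,.062),(.018,-.1,.062)),((-.115,.06+s,.068),(.018,.06+s,.068)),((-.115,.075+s,.068),(.018,.075+s,.068))]+B
    for a,b in L:
        q=proj(n,place(p,[a,b])); q=((q+.5-[x0,y0])*k).astype(int)
        cv2.line(v,tuple(q[0]),tuple(q[1]),(0,255,255),1)
    cv2.imwrite(f"pics/o_{n}.png",v)
E
```

```text
('top', 'scene') (array([5.54086960e-01, 4.06963439e-03, 5.41026963e+00]), np.float64(0.29672203340333225))
('top',) (array([5.52898089e-01, 4.24398378e-03, 5.20500681e+00]), np.float64(0.2522897775804377))
('scene',) (array([5.58947910e-01, 4.04009532e-03, 5.57925769e+00]), np.float64(0.44602982463177304))
```

View pics/o_top.png

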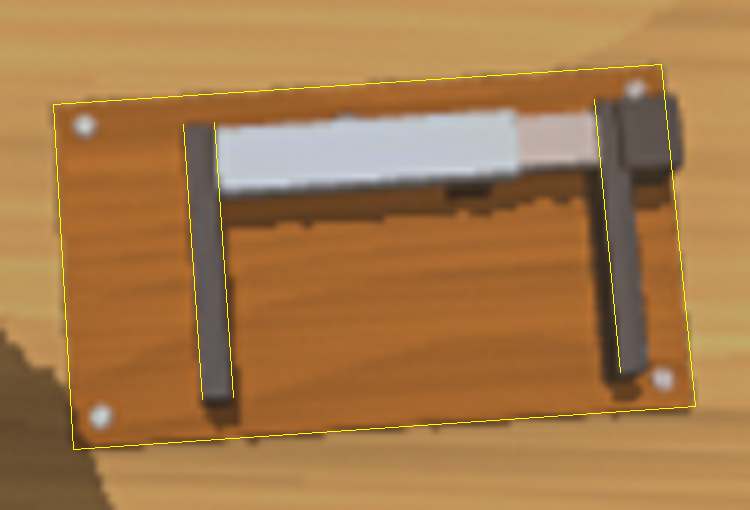

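View pics/o_scene.png

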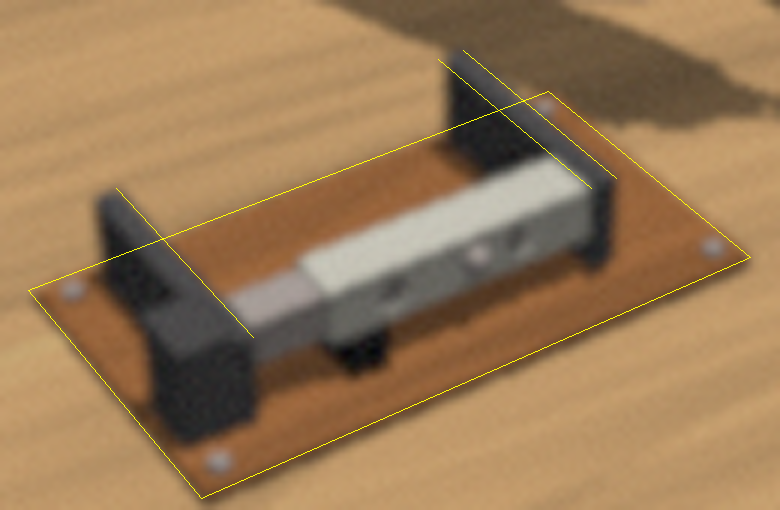

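```bash
python3 -m handwheel '[0.05,0.1,0.06,-0.085,0, 0.1,0.2,0.12,-0.17,0, 0.15,0.3,0.18,-0.255,0, 0.2,0.358,0.21,-0.32,0, 0.2377,0.358,0.21,-0.32,0]' && python3 st.py .448 .3385 .022 88.25
python3 - <<'E'
from h import *
p=[.5535,.0042,5.3]; print('bed',place(p,[[-.08,-.0077,.009]]))
E
```

```text
time: 10.3
ee_pos: [0.4484, 0.3379, 0.0989]
tcp_rot: [-1.7, 90.0, 86.3]
wrist_force: [-0.1, -0.1, -0.6]
opening: 0.0854
t 10.3 pos [0.4484 0.3379 0.0989] zyaw 87.96 down [ 0.     0.001 -1.   ] F [-0.1 -0.1 -0.6] open 0.0854
units [0.3076 0.0018 0.002 ] turn -0.0024 j [-39.  41.  -2. 108.   2.  31.  46.]
bed [[ 0.47455328 -0.01085673  0.009     ]]
```

```bash
python3 -m handwheel '[0.1,0,0.002,-0.002,0, 0.2,0.0018,0.002,-0.002,0, 0.28,0.0018,0.002,-0.002,0, 0.3076,0.0018,0.002,-0.002,0, 0.3076,0.0018,0.002,-0.002,0]' 40 && python3 st.py .448 .3385 .022 88.25
python3 -m handwheel '[0,0,0,0,0.4, 0,0,0,0,0.5, 0,0,0,0,1, 0,0,0,0,1, 0,0,0,0,1]' 40 && python3 st.py .448 .3385 .022 88.25
```

```text
time: 10.92
ee_pos: [0.4488, 0.3367, 0.0221]
tcp_rot: [-164.8, 89.9, -76.7]
wrist_force: [-0.2, 0.9, 0.2]
opening: 0.0857
t 10.93 pos [0.4488 0.3367 0.0221] zyaw 88.07 down [ 0.    -0.001 -1.   ] F [-0.2  0.9  0.2] open 0.0857
units [0.0003 0.0036 0.007 ] turn -0.0015 j [-39.  48.  -1. 110.   3.  22.  46.]
time: 11.55
ee_pos: [0.4489, 0.3382, 0.0228]
tcp_rot: [-42.7, 89.9, 45.5]
wrist_force: [0.4, 0.0, 5.5]
opening: 0.0393
t 11.55 pos [0.4489 0.3382 0.0228] zyaw 88.19 down [ 0.001  0.001 -1.   ] F [0.4 0.  5.5] open 0.0393
units [0.0032 0.0035 0.0009] turn -0.0005 j [-39.  48.  -1. 110.   3.  22.  46.]
```

```bash
python3 -m handwheel '[-0.06,0,0,0,1, -0.18,0,0,0,1, -0.32,0,0,0,1, -0.44,0,0,0.03,1, -0.5,0,0,0.07,1]' && python3 st.py .4746 -.0114 .15 5.3
python3 - <<'E'
from h import *
im=env.capture("scene")
cv2.imwrite("pics/s7.png",cv2.resize(im[80:260,230:470],None,fx=3,fy=3))
E
```

```text
time: 12.18
ee_pos: [0.4488, 0.3378, 0.1494]
tcp_rot: [-35.1, 89.9, 44.6]
wrist_force: [1.0, 0.4, -1.2]
opening: 0.0393
t 12.18 pos [0.4488 0.3378 0.1494] zyaw 79.63 down [ 0.002  0.002 -1.   ] F [ 1.   0.4 -1.2] open 0.0393
units [-0.0046 -0.3529 -1.3553] turn 0.6194 j [-40.  36.   0. 107.  -0.  37.  40.]
```

View pics/s7.png

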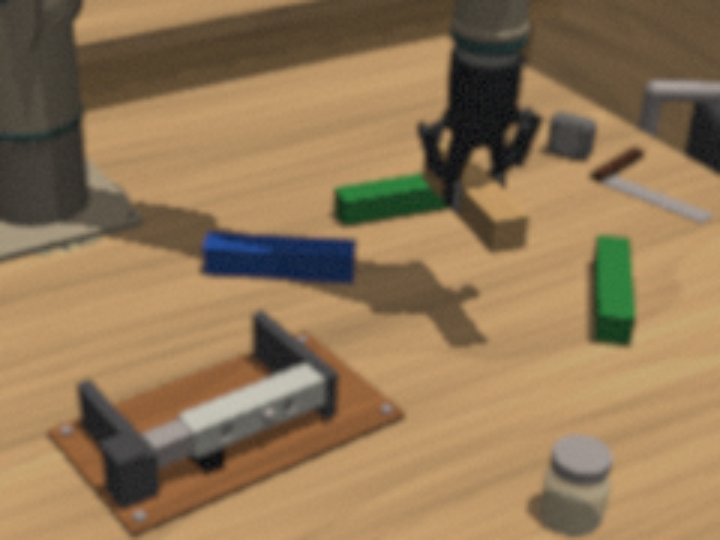

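Block held, level. Carry it over.

```bash
python3 -m handwheel '[0,-0.04,-0.14,0.07,1, 0,-0.08,-0.3,0.14,1, 0,-0.13,-0.47,0.21,1, 0,-0.17,-0.64,0.28,1, 0,-0.21,-0.8,0.35,1]' && python3 st.py .4746 -.0114 .15 5.3
```

```text
time: 12.85
ee_pos: [0.4641, 0.1298, 0.147]
tcp_rot: [161.7, 90.0, -160.7]
wrist_force: [0.3, -0.1, -2.0]
opening: 0.0395
t 12.85 pos [0.4641 0.1298 0.147 ] zyaw 37.57 down [-0.001 -0.    -1.   ] F [ 0.3 -0.1 -2. ] open 0.0395
units [-0.0117 -0.4733 -0.3112] turn 0.2689 j [-26.  32.  10. 119. -11.  30.  30.]
```

```bash
python3 -m handwheel '[-0.012,-0.12,-0.08,0.07,1, -0.012,-0.24,-0.16,0.14,1, -0.012,-0.36,-0.24,0.21,1, -0.012,-0.473,-0.311,0.269,1, -0.012,-0.473,-0.311,0.269,1]' && python3 st.py .4746 -.0114 .10 5.3; python3 -m handwheel '[0,0,0,0,1,0,0,0,0,1,0,0,0,0,1,0,0,0,0,1,0,0,0,0,1]'; python3 st.py .4746 -.0114 .10 5.3
python3 - <<'E'
from h import *
for n in('top','scene'):
    im=env.capture(n); cv2.imwrite(f"pics/{n}3.png",im)
im=cv2.imread("pics/scene3.png")
cv2.imwrite("pics/s8.png",cv2.resize(im[140:270,230:380],None,fx=4.6,fy=4.6,interpolation=cv2.INTER_CUBIC))
E
```

```text
time: 13.48
ee_pos: [0.4754, -0.0126, 0.1501]
tcp_rot: [-97.4, 89.9, -92.1]
wrist_force: [-0.2, 0.2, -0.7]
opening: 0.0395
t 13.47 pos [ 0.4754 -0.0126  0.1501] zyaw 5.26 down [-0.    -0.002 -1.   ] F [-0.2  0.2 -0.7] open 0.0395
units [ 0.2004  0.0054 -0.0026] turn -0.0003 j [-14.  32.  18. 120. -18.  30.  22.]
time: 14.1
ee_pos: [0.4756, -0.0094, 0.15]
tcp_rot: [139.5, 90.0, 145.0]
wrist_force: [0.6, 0.4, -0.3]
opening: 0.0398
t 14.1 pos [ 0.4756 -0.0094  0.15  ] zyaw 5.54 down [-0.  0. -1.] F [ 0.6  0.4 -0.3] open 0.0398
units [ 0.1998 -0.0075 -0.0046] turn 0.002 j [-14.  32.  18. 120. -18.  30.  22.]
```

View pics/s8.png

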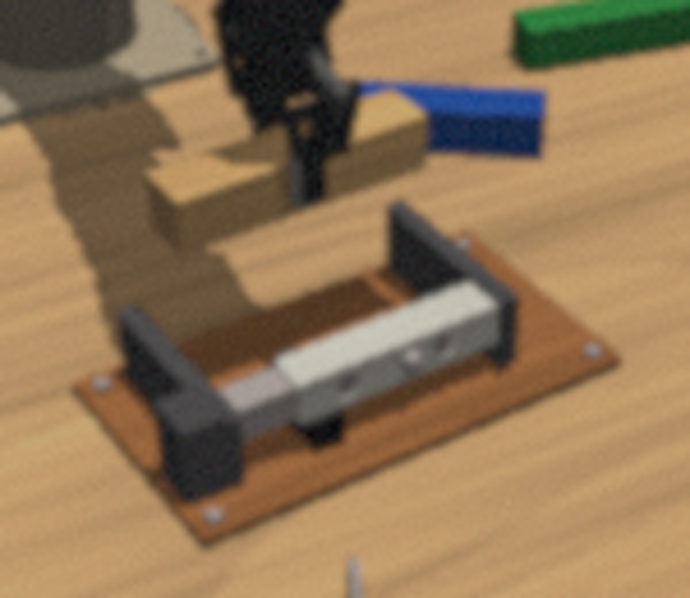

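View pics/top3.png

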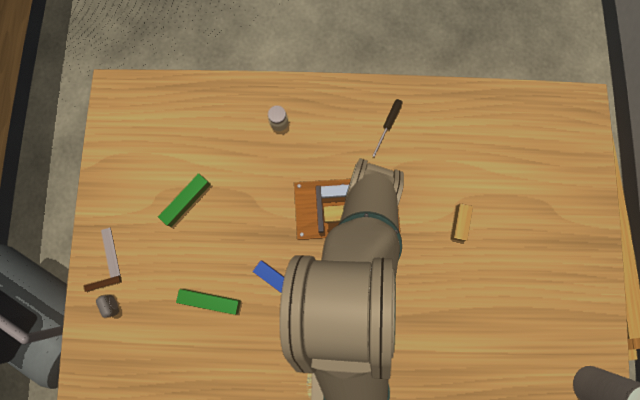

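```bash
python3 - <<'E'
from h import *
st=env.read_state(); n='scene'; im=cv2.imread("pics/scene3.png"); x0,y0,x1,y1=250,145,345,205;k=8
v=cv2.resize(im[y0:y1,x0:x1],None,fx=k,fy=k,interpolation=cv2.INTER_CUBIC)
e=st['ee_pos']; b=[e[0],e[1]+.0007,5.54+0.06]
z0=e[2]-.0028
for z in (z0-.02,z0+.02):
  for a,c in rect(-.02,.02,-.088,.088,z):
    q=((proj(n,place(b,[a,c]))+.5-[x0,y0])*k).astype(int); cv2.line(v,tuple(q[0]),tuple(q[1]),(0,255,255),1)
cv2.imwrite("pics/ob.png",v)
E
```

```text
(no output)
```

View pics/ob.png

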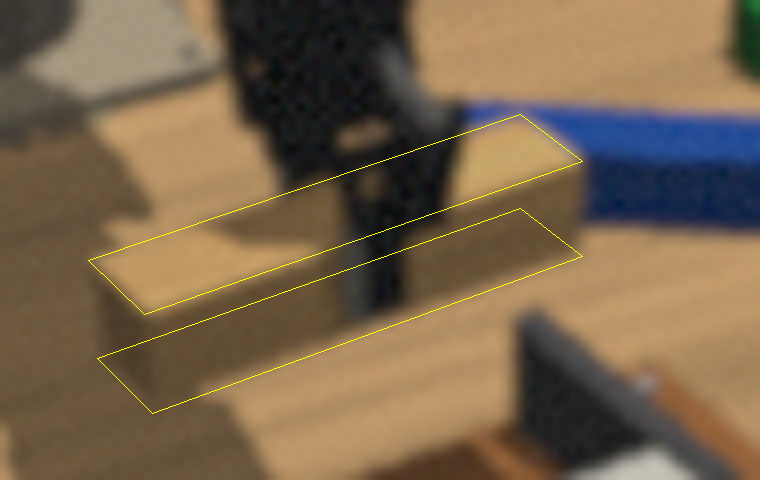

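```bash
python3 -m handwheel '[0.05,-0.0075,-0.0046,0.002,1, 0.1,-0.0075,-0.0046,0.002,1, 0.15,-0.0075,-0.0046,0.002,1, 0.2,-0.0075,-0.0046,0.002,1, 0.2,-0.0075,-0.0046,0.002,1]'; python3 st.py .4746 -.0114 .034 5.3;
python3 - <<'E'
from h import *
im=env.capture('scene'); cv2.imwrite("pics/scene4.png",im)
cv2.imwrite("pics/s9.png",cv2.resize(im[165:265,240:370],None,fx=6,fy=6,interpolation=cv2.INTER_CUBIC))
E
```

```text
time: 14.82
ee_pos: [0.4738, -0.0116, 0.0988]
tcp_rot: [172.7, 89.9, 178.0]
wrist_force: [-0.4, 0.3, -1.9]
opening: 0.039
t 14.82 pos [ 0.4738 -0.0116  0.0988] zyaw 5.26 down [-0.003  0.    -1.   ] F [-0.4  0.3 -1.9] open 0.039
units [0.2591 0.0006 0.0039] turn -0.0003 j [-11.  37.  14. 122. -21.  23.  25.]
```

View pics/s9.png

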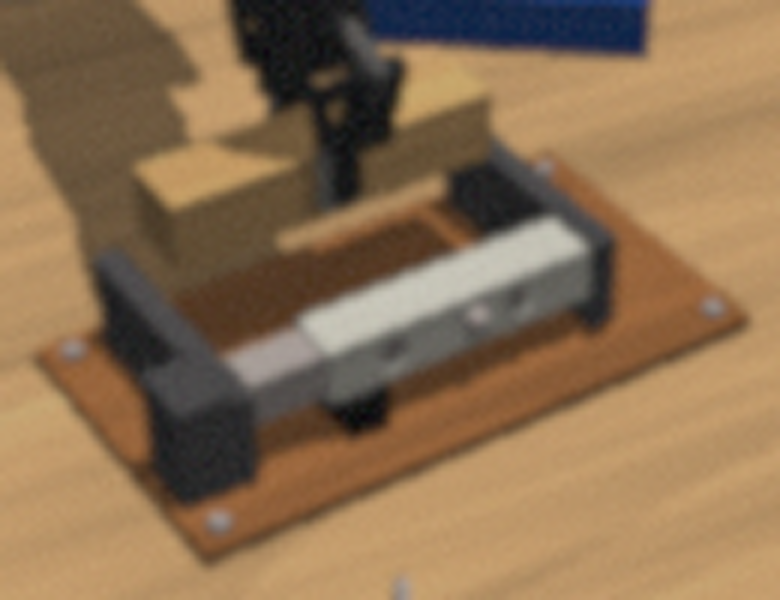

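```bash
python3 -m handwheel '[0.04,0,0.002,0,1, 0.08,0,0.003,0,1, 0.12,0,0.003,0,1, 0.16,0,0.003,0,1, 0.18,0,0.003,0,1]'; python3 st.py .4746 -.0114 .032 5.3;
python3 - <<'E'
from h import *
im=env.capture('scene'); cv2.imwrite("pics/scene5.png",im)
cv2.imwrite("pics/s10.png",cv2.resize(im[165:265,240:370],None,fx=6,fy=6,interpolation=cv2.INTER_CUBIC))
E
```

```text
time: 15.5
ee_pos: [0.475, -0.0116, 0.0541]
tcp_rot: [170.4, 89.9, 175.6]
wrist_force: [-0.3, -0.5, -0.4]
opening: 0.0394
t 15.5 pos [ 0.475  -0.0116  0.0541] zyaw 5.26 down [-0.001  0.    -1.   ] F [-0.3 -0.5 -0.4] open 0.0394
units [ 0.0886  0.0008 -0.0015] turn -0.0003 j [ -9.  42.  10. 123. -24.  17.  27.]
```

View pics/s10.png

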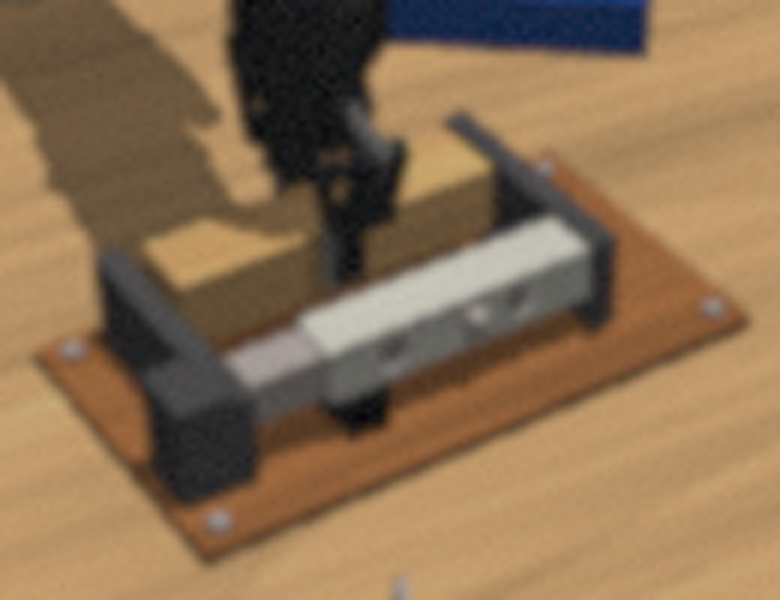

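```bash
python3 -m handwheel '[0.025,0,0,0,1, 0.05,0,0,0,1, 0.07,0,0,0,1, 0.08,0,0,0,1, 0.085,0,0,0,1]'; python3 st.py .4746 -.0114 .032 5.3
```

```text
time: 16.18
ee_pos: [0.4754, -0.0115, 0.0336]
tcp_rot: [169.6, 90.0, 174.9]
wrist_force: [0.7, -0.3, -1.2]
opening: 0.0396
t 16.18 pos [ 0.4754 -0.0115  0.0336] zyaw 5.27 down [-0.  0. -1.] F [ 0.7 -0.3 -1.2] open 0.0396
units [ 0.0063  0.0008 -0.003 ] turn -0.0002 j [ -8.  44.   9. 123. -26.  14.  29.]
```

```bash
python3 -c "
from h import *
print(env.read_state()['joint_pos'])"
python3 -m handwheel '[0.002,0,-0.002,0,1, 0.004,0,-0.002,0,1, 0.005,0,-0.002,0,1, 0.005,0,-0.002,0,1, 0.005,0,-0.002,0,1]'; python3 st.py .4746 -.0114 .032 5.3; python3 -c "
from h import *
print(env.read_state()['joint_pos'])"
```

```text
[ -7.97972578  44.47006654   8.91786184 123.09834027 -26.27220123
  14.2039533   29.25313162]
time: 16.8
ee_pos: [0.4749, -0.0116, 0.0325]
tcp_rot: [8.1, 90.0, 13.3]
wrist_force: [0.4, -0.7, -0.8]
opening: 0.0393
t 16.8 pos [ 0.4749 -0.0116  0.0325] zyaw 5.27 down [ 0.  0. -1.] F [ 0.4 -0.7 -0.8] open 0.0393
units [ 0.002   0.0009 -0.0011] turn -0.0002 j [ -8.  45.   9. 123. -27.  14.  30.]
[ -8.05866585  44.59956066   9.0438114  123.18736185 -27.03578454
  14.05357179  30.0185226 ]
```

```bash
python3 -m handwheel '[0.002,0,0,0,1, 0.004,0,0,0,1, 0.004,0,0,0,0.6, 0.004,0,0,0,0.4, 0.004,0,0,0,0.3]'; python3 st.py .4746 -.0114 .1 5.3
python3 - <<'E'
from h import *
im=env.capture('scene'); cv2.imwrite("pics/s11.png",cv2.resize(im[165:265,240:370],None,fx=6,fy=6,interpolation=cv2.INTER_CUBIC))
E
```

```text
time: 17.42
ee_pos: [0.4749, -0.0116, 0.0314]
tcp_rot: [-84.0, 90.0, -78.7]
wrist_force: [0.2, 0.6, 0.5]
opening: 0.0598
t 17.43 pos [ 0.4749 -0.0116  0.0314] zyaw 5.27 down [ 0. -0. -1.] F [0.2 0.6 0.5] open 0.0598
units [-0.2744  0.0009 -0.0013] turn -0.0002 j [ -8.  45.   9. 123. -28.  14.  31.]
```

View pics/s11.png

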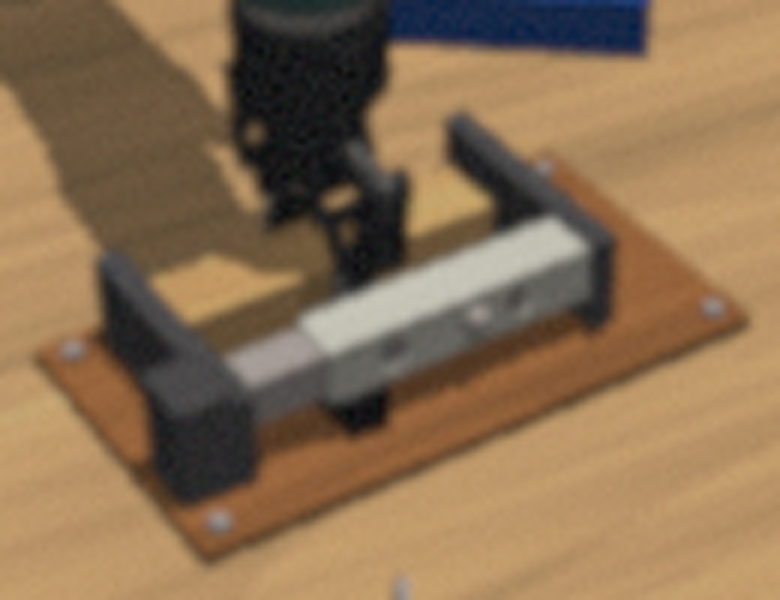

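```bash
python3 -m handwheel '[-0.04,0,0,0,0.3, -0.14,0,0,0,0.3, -0.3,0,0,0,0.3, -0.5,0,0,0,0.3, -0.7,0,0,0,0.3]'; python3 -m handwheel '[0,0.2,0,-0.04,0.3, 0,0.4,0,-0.08,0.3, 0,0.6,0,-0.12,0.3, 0,0.8,0,-0.16,0.3, 0,0.99,0,-0.2,0.3]'; python3 st.py .4746 -.0114 .1 5.3
python3 - <<'E'
from h import *
p=[.5535,.0042,5.3]; s=.0247
im={n:env.capture(n) for n in('top','scene')}
for n in im: cv2.imwrite(f"pics/{n}F.png",im[n])
Bk=rect(-.02,.02,-.088,.088,.049)
b0=[.4746,-.0114,5.3]
for cs in (('top','scene'),('top',),('scene',)): print(cs,edgefit(im,{c:Bk for c in cs},b0,w=2.5))
print('bed',place(p,[[-.08,-.0077,.009]]))
vs=[]
for n,(x0,y0,x1,y1) in {'top':(285,165,410,250),'scene':(245,175,370,260)}.items():
    vs.append(cv2.resize(im[n][y0:y1,x0:x1],None,fx=6.4,fy=6.4,interpolation=cv2.INTER_CUBIC)[:,:])
cv2.imwrite("pics/F1.png",vs[0]);cv2.imwrite("pics/F2.png",vs[1])
E
```

```text
time: 18.1
ee_pos: [0.4745, -0.0116, 0.2085]
tcp_rot: [95.6, 90.0, 100.8]
wrist_force: [1.0, -0.4, 0.7]
opening: 0.0597
time: 18.73
ee_pos: [0.4516, 0.2365, 0.2072]
tcp_rot: [9.4, 90.0, 38.8]
wrist_force: [0.3, -0.7, 0.5]
opening: 0.0595
t 18.73 pos [0.4516 0.2365 0.2072] zyaw 29.45 down [ 0.  0. -1.] F [ 0.3 -0.7  0.5] open 0.0595
units [ 0.4284 -0.9088 -0.4077] turn 0.2012 j [-44.  29.  19. 112. -14.  41.  13.]
('top', 'scene') (array([ 0.47509294, -0.00935305,  5.55392273]), np.float64(0.25106356573594374))
('top',) (array([ 0.47462067, -0.01054355,  5.18405416]), np.float64(0.01805441117677362))
('scene',) (array([ 0.47737737, -0.00788277,  4.82363002]), np.float64(0.23469523047174579))
bed [[ 0.47455328 -0.01085673  0.009     ]]
```

View pics/F1.png

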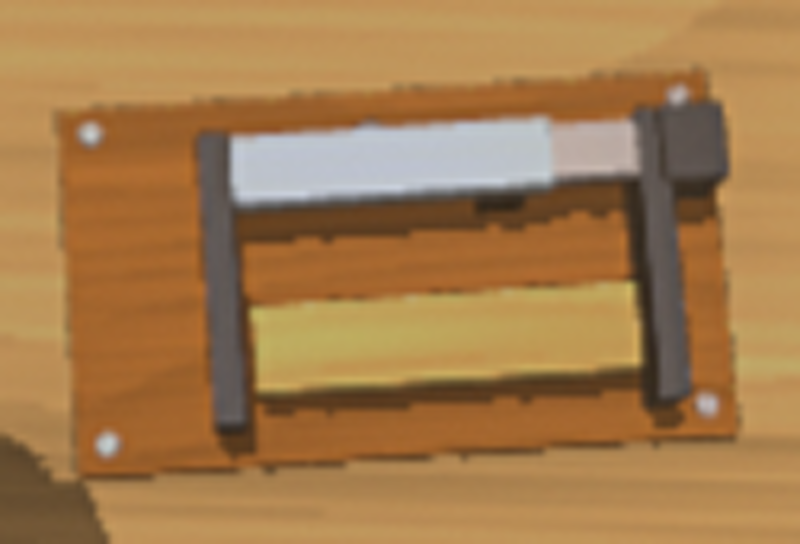

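View pics/F2.png

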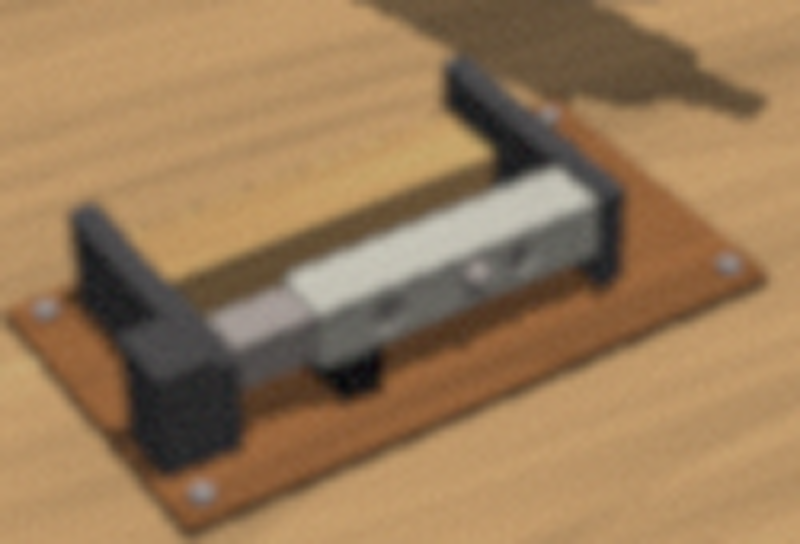

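View pics/topF.png

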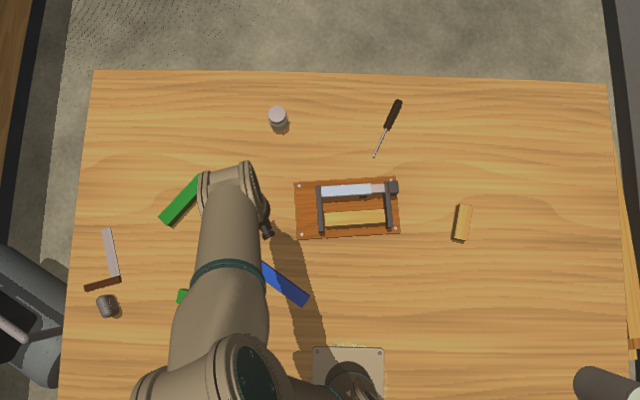

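The block lies flat on the board between the jaws, with a gap at both ends (top 322–386, 217), and the button is still out at scene (319,217). The offcut (462,223), jar (278,116) and screwdriver (388,128) have not moved. Handing in.

```bash
python3 -c "
from cell import env
print(env.sign_off())"
```

```text
the job is handed in; nothing more can be done
None
```

I set the cradle one hole wider and laid the long pine block flat on the board between the two jaws. I handed the job in with the robot clear, about 19 s into the 58 s allowed.

- **Tube:** I pinched it over the button and drew it out about 24.7 mm, reading at most about 12 N at the wrist. I stopped when the pull dropped away and the picture showed the button out at its original pixel, through the very next hole. The last pictures still show it out, and a jaw model drawn at that distance matched the view from above.
- **Block:** The view from above puts it within about 0.5 mm of the middle of the bed and square to within about 0.2°, with a gap at both jaws. The wrist force stayed near zero as I lowered and released it.
- **Bystanders:** The offcut, jar and screwdriver show where they were at the start.

One check disagreed: the scene camera alone placed the block about 3 mm from the bed point I aimed at, in both x and y. It was off by a similar amount in x for the cradle board. I trusted the view from above, which shows gaps at both ends.

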